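# Clamp a gear housing in the quick-clamp jig

### The job

Clamp the gear housing that sits in the jig: push the red clamp strap round with a finger until it stops over the housing, and only then push the black-handled cam lever all the way down. Do it by pushing alone: do not grip or lift anything, leave the housing seated in its nest and leave the other parts on the bench where they are.

Things in the scene. Friction and masses are not known exactly. Their poses are not given: they have to be found in the camera images.
- jig: aluminium jig plate fixed to the bench, 130 (its x) x 200 (its y) x 12 mm; origin at the centre of its underside on the bench. The nest centre is at (0, +0.050) m and the steel pivot post (26 mm thick, foot 44 mm) at (0, -0.065) m in its frame. Four low steel corners (tops 26 mm above the bench) hold the housing.
- pivot (a point): point on the vertical axis of the pivot post, 120 mm above the bench: mid-thickness of the strap when the lever is up; its axes are those of the jig. The cam lever's axle crosses this vertical axis 26 mm higher, between two cheeks (31 mm over the outsides, 37 mm over the axle ends).
- strap_mid (a point): middle of the red strap, 65 mm out from the pivot axis; local x points out along it. The strap is a bar 22 mm wide, 16 mm thick (underside 112, top 128 mm above the bench), reaching 135 mm out from the pivot axis and 15 mm behind it. It sinks 5 mm as the lever goes down.
- spindle_top (a point): top of the steel spindle (10 mm thick, a 20 mm collar at its foot) standing on the strap 115 mm out from the pivot axis, 158 mm above the bench; the rubber foot is right under it
- clamp_swing (a joint): swing of the strap, rad: 0 open, growing clockwise seen from above to 1.92 at its stop, where it points along the jig's +y, over the housing. At value q it points (1.92 - q) counter-clockwise of the jig's +y. Push the side that faces the jig's -y when open (-x at the end). Stiff (0.12 N m, 2 N at 65 mm), stays where left; the lever turns with it.
- cam_lever (a joint): cam lever on top of the pivot, rad: 0 up, 1.0 fully down at its stop. It lies in the upright plane of the strap, on the other side of the pivot, rising at 1.07 - q rad above level at value q; pushed down it goes away from the strap until nearly level. Stiff (0.13 N m, 2 to 4 N on the handle), stays where left.
- lever_tip (a point): end of the cam lever, 100 mm from its axle; the black grip on the last 45 mm is 19 mm thick, the steel bar before it 12 mm.
- pad: black rubber foot, 22 mm across, on a spring under the strap 115 mm from the pivot axis; origin at the centre of its underside, 99 mm above the bench when the lever is up (3 mm over the housing). The lever forces it onto the housing.
- housing: dark grey die-cast gear housing, 60 (its x) x 91 (its y) x 84 mm, 0.46 kg, loose, standing in the jig's nest with its x along the jig's y; origin at the centre of its underside, 12 mm above the bench; its top is 96 mm above the bench
- housing_center (a point): centre of that housing, 42 mm above its underside; z up
- bearing: loose steel ball bearing, 62 mm across, 16 mm high, lying flat; origin under its centre (bystander)
- worm: loose grey worm shaft, 120 x 24 x 24 mm, lying along its x; origin under its centre (bystander)
- wheel: loose brass worm wheel on a grey shaft, 79 mm across, 103 mm high, upright; origin under its centre (bystander)
- spare_housing: second grey gear housing, 60 x 91 x 84 mm, standing on the bench outside the jig; origin under its centre (bystander)
Things that resemble listed ones, but are neither listed nor needed, are in the scene too. What is shaped like the housing but blue or orange is not meant.

How it is judged:
By the outcome, as a careful person would: the job done as asked, in the order asked, and still so for the second after the job is handed in, with the robot touching nothing.
It also fails if it takes over 45 s, if anything falls off the work surface, if the arm or the gripper's body presses on something with over 40 N, if the wrist force passes 120 N, or if a joint passes its speed limit or range.

### The arm

A 6-joint arm with a two-finger parallel gripper is mounted at the origin on a cart in front of the work surface, level with it; the furniture and walls round the work are solid. World frame = base frame: x ahead of the robot, y to its left, z up, the work surface at z = 0. Lengths are in mm, angles in rad, forces in N, time in s.
With the tool pointing down it reaches from about 350 to 925 mm from the base axis. Payload 6.4 kg.
Tool frame: the origin (TCP) lies on the centre line of the jaws, within the pads' length; the fingertips stand 8 mm ahead of it and the grasp point (between the pads) lies 11 mm behind it; z points along the fingers, y is the line along which they close (so a half turn about z gives the same grasp; the last joint's range is limited). The gripper opens to 85 mm and grips with 20 to 120 N. Pads are 22 mm wide; open, the fingers measure 114 mm over their backs; the gripper's body (76 mm by 85 mm) begins 54 mm behind the grasp point. The pads swing forward as they close: fully open they stand 13 mm farther back than shut.
Start: joints at [1.034, 0.245, 1.558, -0, 1.339, -0.174], TCP at [230.679, 607.702, 239.29] pointing down, gripper open.
Joint ranges: [-3.13, 3.13], [-1.02, 2.26], [0.13, 2.54], [-0.95, 4.09], [0.21, 2.88], [-2.74, 2.74]. Speed limits (rad/s): [2.57, 2.57, 3.14, 3.14, 3.14, 3.14].

### API

Orientations are given as a 3x3 rotation matrix whose columns are the frame's x, y, z axes.
In Python, from bench import env gives the robot as it stands.
- The arm moves only by the shell command python3 -m crank 'ROWS' [FORCE]. ROWS is a JSON object of lists of equal length, an entry for each row: "dp": the shift along the tool's x, y, z scaled (see below), a list of three; "turn": the turn, a rotation vector about the tool's x, y, z scaled (see below), a list of three; "jaw": the opening, from -1 (shut) to 1 (fully open). In form: {"dp": [[tx, ty, tz], ...], "turn": [[ax, ay, az], ...], "jaw": [jaw, ...]}. A call has 1 to 20 rows; each row shifts and turns the commanded pose from where the row before left it, along the tool's axes as they then stand; what a row does not reach is not made up. The controller multiplies each number of a shift by 10 cm and each number of a turn by pi rad. A row lasts 1/10 s, in which the tool goes at most 50 mm and 8.59 degrees, less where a joint would pass 70% of its speed; a pose out of reach is approached as far as the arm can. A call with a number of a shift or a turn outside -1 to 1 is refused whole. A call with a gripper value outside its range is refused whole. The fingers move at their own pace and stop on an object; FORCE is the grip in N (left out, the last holds). Time passes only in rows, so rows that do not move let the fingers close. It gives the time, the measured TCP pose, the force, the opening and the grip force at its end, in the units of the state.
- env.read_state(): the state, without advancing time (a new reading comes with each control period).
- env.snapshot(name): name is "scene" or "top" or "wrist"; returns a dict with "pixels" (480x640x3 uint8, red, green, blue), "mtx" (3x3 intrinsics, pixels), "R" (3x3) and "t" (3): a world point X has camera coordinates R X + t; the wrist camera has in their place "hand_eye" (4x4, takes a point from camera to tool coordinates, whose origin is the TCP and whose axes are the flange's). Camera axes: x right, y down, z forward; pixel columns grow to the right and rows downward; lengths in mm; the calibration is good to about 2 mm. A picture is of the moment at which its call begins: read the wrist's pose just before it. There is no depth.
- env.finish_job(): hands the job in; it is judged then, once.
The state is a dict: "time_s": time; "joint_positions": joint angles; "qd": joint speeds; "effort": joint torques, N m; "ee_pos": TCP position; "eef_rot": TCP orientation; "wrist_force": force on the tool from outside, world axes, zero at the start; "ft_torque": the same for the moment, N m; "grip_width": opening from 0.0 (shut) to 1.0 (fully open); "grasp_force": force on a finger pad.
Only numpy, scipy, OpenCV 4.12 (cv2) and the standard library are available. Lean on these libraries where they do the work, as an engineer would, in place of code of your own. Each camera call takes 0.05 s, during which the arm holds its last target. There are 200 camera calls.

## Working session

There is one attempt and no reset: what is moved stays moved. The work goes in short steps, Python scripts to look and compute and a shell command to move; the robot and the scene stay as the last step left them, time stands still between calls to the robot, and variables do not carry over. Pictures are saved under pics/ and viewed, at most 10 in all, crops included, and the job is handed in when it is done.

```bash
mkdir -p pics; python3 - <<'E'
from bench import env
import cv2,numpy as np
s=env.read_state();print(s)
for n in("scene","top"):
    d=env.snapshot(n);cv2.imwrite(f"pics/{n}0.png",d["pixels"][:,:,::-1]);print(n,d["mtx"],d["R"],d["t"])
    np.savez(f"pics/{n}0.npz",**d)
E
```

```text
{'time_s': 0.0, 'joint_positions': array([ 1.03390674e+00,  2.45826605e-01,  1.55903667e+00, -8.11892864e-06,
        1.33871469e+00, -1.74088988e-01]), 'qd': array([ 0.0002995 ,  0.00118896,  0.00057091, -0.00142141,  0.00086044,
       -0.00071906]), 'effort': array([ 4.44761572e-04, -4.29499590e+01, -3.26137841e+01, -2.93656581e-05,
        5.26824355e-03,  2.62748117e-06]), 'ee_pos': array([230.38178779, 607.20785264, 238.16012165]), 'eef_rot': array([[-9.34907071e-01,  3.54891182e-01, -1.00862801e-03],
       [ 3.54892456e-01,  9.34905568e-01, -1.71002489e-03],
       [ 3.36099192e-04, -1.95666883e-03, -9.99998029e-01]]), 'wrist_force': array([-0.69533416, -0.6009544 , -0.73379077]), 'ft_torque': array([-0.0185976 ,  0.01805108, -0.02170076]), 'grasp_force': 0.0, 'grip_width': 0.9978755869408396}
scene [[570.35827748   0.         310.41158609]
 [  0.         570.35827748 242.42275361]
 [  0.           0.           1.        ]] [[ 0.72343793 -0.69005106 -0.02161254]
 [-0.38538731 -0.37766416 -0.84193016]
 [ 0.57281252  0.61741341 -0.5391535 ]] [-135.45624381  416.4132227  1077.37344949]
top [[454.9792881    0.         312.43350695]
 [  0.         454.9792881  243.17685856]
 [  0.           0.           1.        ]] [[-0.0230131  -0.99969098  0.00939954]
 [-0.98766457  0.02127763 -0.15513205]
 [ 0.15488411 -0.01285366 -0.98784903]] [ 300.19439415  480.91874634 1267.04724171]
```

View pics/scene0.png

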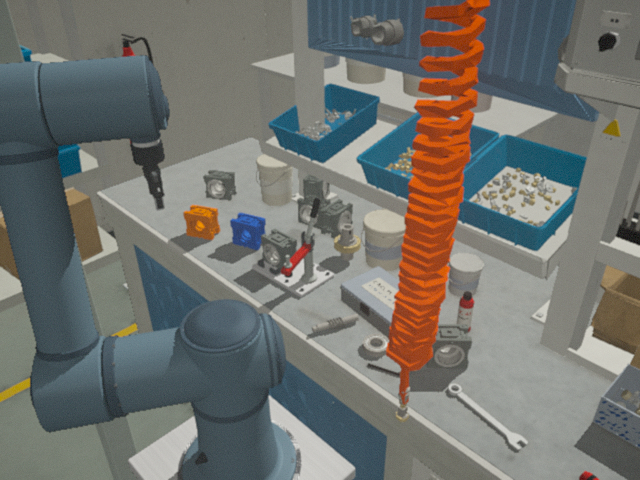

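View pics/top0.png

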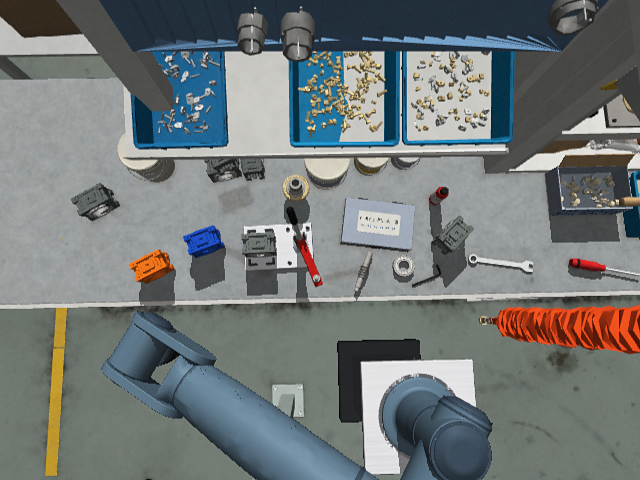

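The scene picture shows the jig around (295,270), with the red strap pointing at the robot and the lever up at (316,210). In the top view the jig is at (245-312, 225-270), the seated housing at (259,243), the strap runs (300,240)→(317,283), and the lever grip is at (292,216).

Housing candidates in the top view:
- Dark grey at (259,243)
- Blue at (204,240)
- Orange at (152,266)
- Greys at (95,201), (455,233) and (222,168)

Only (259,243) is dark grey and stands in the jig. I'll enlarge it to confirm.

```bash
python3 - <<'E'
import cv2
a=cv2.imread("pics/top0.png")[195:295,235:335];b=cv2.imread("pics/scene0.png")[190:300,245:345]
a=cv2.resize(a,(400,400),interpolation=2);b=cv2.resize(b,(400,440),interpolation=2)
a=cv2.copyMakeBorder(a,0,40,0,0,0)
cv2.imwrite("pics/crop1.png",cv2.hconcat([a,b]))
E
```

```text
(no output)
```

View pics/crop1.png

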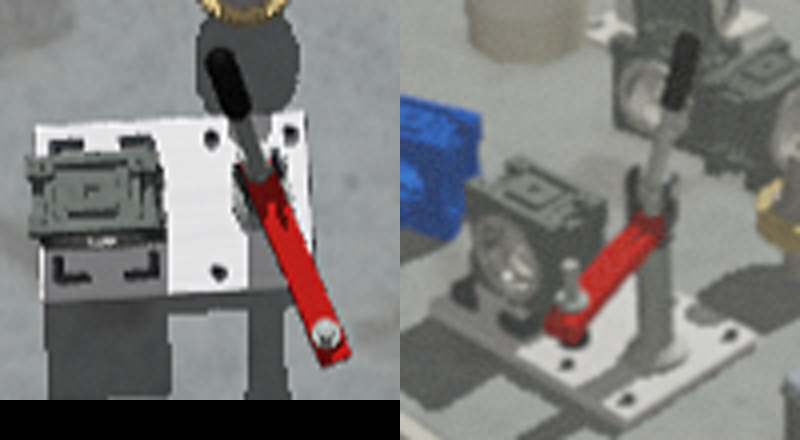

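The crop confirms it: a dark grey housing sits in the nest, left of the pivot, with the spindle at top (316,278) and the lever tip at top (289,208). Next I fit the jig pose and both joints.

```bash
cat > h.py <<'E'
import numpy as np
from scipy.optimize import least_squares
C={n:np.load(f"pics/{n}0.npz") for n in("scene","top")}
def proj(n,X):
    c=C[n];p=c["mtx"]@(c["R"]@X+c["t"]);return p[:2]/p[2]
def jig(v,p):
    c,s=np.cos(v[2]),np.sin(v[2]);return np.array([v[0]+c*p[0]-s*p[1],v[1]+s*p[0]+c*p[1],p[2]])
def arm(v,q,r,z):  # point r out along the strap
    a=np.pi/2+1.92-q;return jig(v,[r*np.cos(a),-65+r*np.sin(a),z])
def pts(v):
    l=1.07-v[4]
    return [("top",jig(v,[65,100,12]),(244.5,226.3)),("top",jig(v,[65,-100,12]),(310.8,222.5)),("top",jig(v,[-65,100,12]),(245.5,270.5)),
    ("scene",jig(v,[-65,-100,12]),(300,296)),("scene",jig(v,[65,-100,12]),(333,276)),("scene",jig(v,[-65,100,12]),(252.5,265)),
    ("top",arm(v,v[3],115,158),(316.3,278)),("scene",arm(v,v[3],115,158),(287.5,256.3)),
    ("top",arm(v,v[3],-100*np.cos(l),146+100*np.sin(l)),(289.3,208.8)),("scene",arm(v,v[3],-100*np.cos(l),146+100*np.sin(l)),(316.5,199.5))]
f=lambda v:np.concatenate([proj(n,X)-np.array(u) for n,X,u in pts(v)])
E
python3 - <<'E'
from h import *
r=least_squares(f,[550,100,0,0,0],x_scale=[10,10,.1,.1,.1],loss="soft_l1");v=r.x
print(v.round(3));print(f(v).reshape(-1,2).round(1).tolist())
np.save("v.npy",v)
for n,X in dict(pivot=jig(v,[0,-65,120]),nest=jig(v,[0,50,96]),spind=arm(v,v[3],115,158),mid=arm(v,v[3],65,120),endmid=arm(v,1.92,65,120),lever_end=arm(v,1.92,-80,146+146)).items():print(n,X.round(1))
E
```

```text
[ 4.83370e+02  3.86494e+02  2.70000e-02 -8.00000e-03  2.17000e-01]
[[-0.4, 0.0], [1.4, 0.6], [-0.2, -0.0], [-0.2, -1.3], [0.7, -2.6], [-2.2, -0.2], [1.8, -0.3], [-0.7, -0.5], [0.4, -0.1], [0.0, 0.2]]
pivot [485.1 321.5 120. ]
nest [482.  436.5  96. ]
spind [378.5 278.4 158. ]
mid [424.9 297.2 120. ]
endmid [483.4 386.5 120. ]
lever_end [487.3 241.5 292. ]
```

The fit residuals are about 2 px or less, putting the pivot at (485,321) and the strap at q≈0. I'll shut the jaws, square the tool to the world (tool x=-X, y=+Y, z=-Z) and fly to the strap's -y side.

```bash
python3 -m crank '{"dp":[[0,0,0],[0,0,0],[0,0,0],[-0.14,-0.255,0],[-0.14,-0.255,0],[-0.14,-0.255,0],[-0.14,-0.255,0],[-0.14,-0.255,0],[-0.14,-0.255,0],[-0.14,-0.255,0],[-0.14,-0.255,0],[-0.14,-0.255,0],[-0.14,-0.255,0],[-0.14,-0.255,0],[-0.14,-0.255,0],[-0.14,-0.255,0],[-0.14,-0.255,0],[0,0,0],[0,0,0],[0,0,0]],"turn":[[0,0,-0.0385],[0,0,-0.0385],[0,0,-0.0385],[0,0,0],[0,0,0],[0,0,0],[0,0,0],[0,0,0],[0,0,0],[0,0,0],[0,0,0],[0,0,0],[0,0,0],[0,0,0],[0,0,0],[0,0,0],[0,0,0],[0,0,0],[0,0,0],[0,0,0]],"jaw":[-1,-1,-1,-1,-1,-1,-1,-1,-1,-1,-1,-1,-1,-1,-1,-1,-1,-1,-1,-1]}'
python3 - <<'E'
from bench import env
import cv2
d=env.snapshot("top")["pixels"][:,:,::-1];e=env.snapshot("scene")["pixels"][:,:,::-1]
a=cv2.resize(d[180:300,220:360],(400,343));b=cv2.resize(e[150:320,220:390],(400,400))
cv2.imwrite("pics/c2.png",cv2.hconcat([cv2.copyMakeBorder(a,0,57,0,0,0),b]))
E
```

```text
time_s: 2.1
ee_pos: [426.2, 251.2, 239.0]
eef_rot: [[-1.0, -0.001, -0.001], [-0.001, 1.0, 0.0], [0.001, 0.0, -1.0]]
wrist_force: [-0.8, -0.3, -0.2]
grip_width: 0.0
grasp_force: 0.0
```

View pics/c2.png

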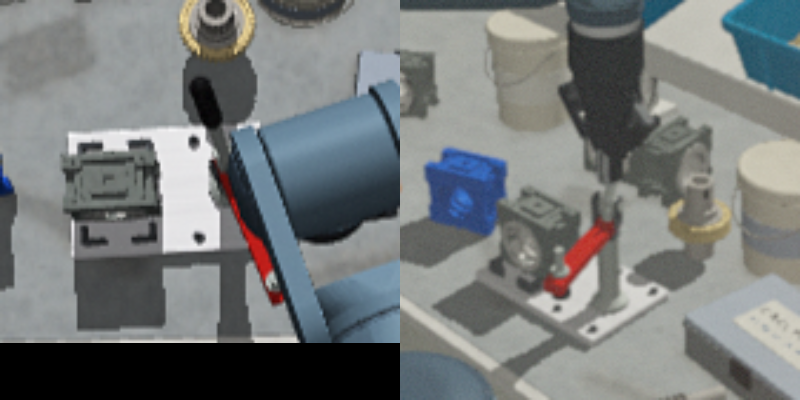

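The hand hangs beside the strap's -y side with the jaws shut, clear of the lever. Next I lower it to TCP z≈123.

```bash
python3 -m crank '{"dp":[[0,0,0.23],[0,0,0.23],[0,0,0.23],[0,0,0.23],[0,0,0.23],[0,0,0],[0,0,0]],"turn":[[0,0,0],[0,0,0],[0,0,0],[0,0,0],[0,0,0],[0,0,0],[0,0,0]],"jaw":[-1,-1,-1,-1,-1,-1,-1]}'
python3 - <<'E'
from h import *
v=np.load("v.npy");P=jig(v,[0,-65,0])[:2]
prev=np.array([426.2,251.2])
for q in np.linspace(0,1.92,13):
    a=v[2]+np.pi/2+1.92-q;d=np.array([np.cos(a),np.sin(a)]);n=np.array([-d[1],d[0]])
    off=11+11*abs(n[0])+13*abs(n[1])
    p=P+76*d+off*n;print(round(q,2),p.round(1),"dp",((p-prev)*[-1,1]/100).round(3));prev=p
E
```

```text
time_s: 2.9
ee_pos: [426.5, 251.2, 124.5]
eef_rot: [[-1.0, -0.001, -0.0], [-0.001, 1.0, -0.0], [0.0, -0.0, -1.0]]
wrist_force: [0.8, -0.3, 0.6]
grip_width: -0.0
grasp_force: 0.0
0.0 [424.4 268.3] dp [0.018 0.171]
0.16 [416.5 279.7] dp [0.079 0.114]
0.32 [410.6 292.7] dp [0.059 0.129]
0.48 [407.  304.4] dp [0.037 0.118]
0.64 [404.9 315.8] dp [0.021 0.114]
0.8 [404.6 327.8] dp [0.003 0.12 ]
0.96 [406.3 340.1] dp [-0.017  0.123]
1.12 [410.2 352.3] dp [-0.039  0.122]
1.28 [416.4 364.1] dp [-0.061  0.117]
1.44 [424.7 374.9] dp [-0.083  0.108]
1.6 [435.  384.2] dp [-0.104  0.093]
1.76 [447.2 391.7] dp [-0.121  0.075]
1.92 [460.7 396.9] dp [-0.135  0.052]
```

```bash
python3 -m crank '{"dp":[[0.01,0.085,0],[0.01,0.085,0],[0.04,0.057,0],[0.04,0.057,0],[0.03,0.065,0],[0.03,0.065,0],[0.018,0.06,0],[0.018,0.06,0],[0.01,0.057,0],[0.01,0.057,0],[0,0.06,0],[0,0.06,0],[-0.008,0.06,0],[-0.008,0.06,0],[-0.02,0.06,0],[-0.02,0.06,0],[-0.03,0.058,0],[-0.03,0.058,0],[0,0,0],[0,0,0]],"turn":[[0,0,0],[0,0,0],[0,0,0],[0,0,0],[0,0,0],[0,0,0],[0,0,0],[0,0,0],[0,0,0],[0,0,0],[0,0,0],[0,0,0],[0,0,0],[0,0,0],[0,0,0],[0,0,0],[0,0,0],[0,0,0],[0,0,0],[0,0,0]],"jaw":[-1,-1,-1,-1,-1,-1,-1,-1,-1,-1,-1,-1,-1,-1,-1,-1,-1,-1,-1,-1]}'
python3 - <<'E'
from bench import env
import cv2
d=env.snapshot("top")["pixels"][:,:,::-1];e=env.snapshot("scene")["pixels"][:,:,::-1]
a=cv2.resize(d[180:300,220:360],(400,343));b=cv2.resize(e[150:320,220:390],(400,400))
cv2.imwrite("pics/c3.png",cv2.hconcat([cv2.copyMakeBorder(a,0,57,0,0,0),b]))
E
```

```text
time_s: 4.9
ee_pos: [416.7, 363.5, 124.2]
eef_rot: [[-1.0, -0.0, -0.0], [-0.0, 1.0, 0.001], [0.0, 0.001, -1.0]]
wrist_force: [0.3, 0.1, 0.7]
grip_width: -0.001
grasp_force: 0.0
```

View pics/c3.png

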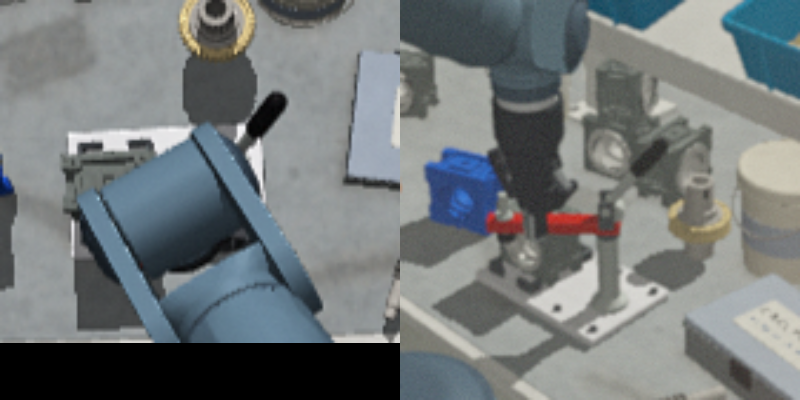

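The strap has swung to q≈1.2 and the lever turned with it; nothing else has moved. I'll continue towards the stop.

```bash
python3 -m crank '{"dp":[[-0.041,0.054,0],[-0.041,0.054,0],[-0.052,0.046,0],[-0.052,0.046,0],[-0.06,0.037,0],[-0.06,0.037,0],[-0.065,0.026,0],[-0.04,0.02,0],[0,0,0],[0,0,0]],"turn":[[0,0,0],[0,0,0],[0,0,0],[0,0,0],[0,0,0],[0,0,0],[0,0,0],[0,0,0],[0,0,0],[0,0,0]],"jaw":[-1,-1,-1,-1,-1,-1,-1,-1,-1,-1]}'; python3 -m crank '{"dp":[[-0.03,0,0],[-0.02,0,0],[0,0,0]],"turn":[[0,0,0],[0,0,0],[0,0,0]],"jaw":[-1,-1,-1]}'
```

```text
time_s: 6.0
ee_pos: [458.2, 395.4, 124.6]
eef_rot: [[-1.0, 0.0, 0.001], [0.0, 1.0, 0.001], [-0.001, 0.001, -1.0]]
wrist_force: [-0.1, -0.6, -0.5]
grip_width: -0.002
grasp_force: 0.0
time_s: 6.3
ee_pos: [462.9, 395.3, 124.5]
eef_rot: [[-1.0, -0.0, 0.0], [-0.0, 1.0, 0.0], [-0.0, 0.0, -1.0]]
wrist_force: [-0.7, 1.1, 0.2]
grip_width: 0.002
grasp_force: 0.5
```

```bash
for i in 1 2; do python3 -m crank '{"dp":[[-0.02,0,0],[-0.01,0,0],[0,0,0]],"turn":[[0,0,0],[0,0,0],[0,0,0]],"jaw":[-1,-1,-1]}' | grep -E "ee_pos|wrist"; done
```

```text
ee_pos: [464.0, 395.4, 124.0]
wrist_force: [-8.0, 1.7, 3.9]
ee_pos: [464.9, 395.5, 123.7]
wrist_force: [-15.4, 2.7, 7.3]
```

The push force rose to 15 N while the finger advanced only 1 mm, so the strap is at its stop. I'll retreat, raise the hand and check.

```bash
python3 -m crank '{"dp":[[0.15,0,0],[0.15,0,0],[0,0,-0.3],[0,0,-0.3],[0,0,-0.3],[0,0,-0.3],[0,0,-0.3],[0,0.3,-0.3],[0,0.4,0],[0,0.4,0],[0,0.4,0],[0,0,0],[0,0,0]],"turn":[[0,0,0],[0,0,0],[0,0,0],[0,0,0],[0,0,0],[0,0,0],[0,0,0],[0,0,0],[0,0,0],[0,0,0],[0,0,0],[0,0,0],[0,0,0]],"jaw":[-1,-1,-1,-1,-1,-1,-1,-1,-1,-1,-1,-1,-1]}'
python3 - <<'E'
from bench import env
import cv2
d=env.snapshot("top")["pixels"][:,:,::-1];e=env.snapshot("scene")["pixels"][:,:,::-1]
a=cv2.resize(d[190:290,235:335],(400,400),interpolation=2);b=cv2.resize(e[190:290,245:345],(400,400),interpolation=2)
cv2.imwrite("pics/c4.png",cv2.hconcat([a,b]))
E
```

```text
time_s: 8.2
ee_pos: [438.4, 545.3, 303.6]
eef_rot: [[-1.0, -0.001, -0.0], [-0.001, 1.0, -0.001], [0.0, -0.001, -1.0]]
wrist_force: [0.3, -0.6, 0.2]
grip_width: 0.002
grasp_force: 0.0
```

View pics/c4.png

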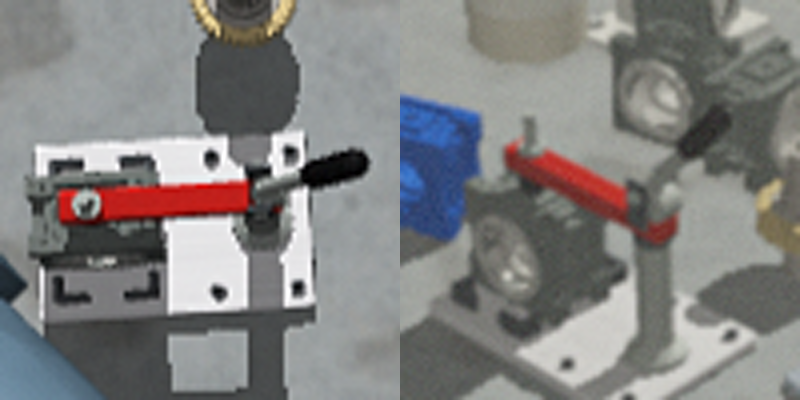

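The strap lies over the housing along the jig's y, with the spindle at crop (88,205), and the housing is seated. The lever tip is at top (327,230) and scene (327,219.5). I'll triangulate both joint values.

```bash
python3 - <<'E'
from h import *
def tri(ut,us):return least_squares(lambda X:np.r_[proj("top",X)-ut,proj("scene",X)-us],[480,300,150]).x
v=np.load("v.npy")
L=tri((327,230),(327,219.5));S=tri((257,241.3),(277.5,220))
print("tip",L.round(1),"spindle",S.round(1),"expected",arm(v,1.92,115,158).round(1))
for q in(0,.2,.4,1):
    l=1.07-q;print(q,arm(v,1.92,-100*np.cos(l),146+100*np.sin(l)).round(1))
E
```

```text
tip [491.3 254.5 221.9] spindle [479.3 433.8 152. ] expected [482.  436.5 158. ]
0 [486.4 273.5 233.7]
0.2 [486.9 257.1 222.4]
0.4 [487.3 243.2 208.1]
1 [487.9 221.8 153. ]
```

```bash
python3 - <<'E'
from h import *
v=np.load("v.npy");prev=np.array([438.4,545.3,303.6])
for f in np.r_[72,np.arange(64,3,-6)]:
    p=np.radians(f);X=arm(v,1.92,-(75*np.cos(p)-9.5*np.sin(p)-13*np.sin(p)),146+75*np.sin(p)+9.5*np.cos(p)+8);X[0]+=1.5
    print(f,X.round(1),((X-prev)*[-1,1,-1]/100).round(3));prev=X
E
```

```text
72 [486.7 319.7 228.3] [-0.483 -2.256  0.753]
64 [487.  308.9 225.6] [-0.003 -0.109  0.027]
58 [487.2 300.9 222.6] [-0.002 -0.08   0.029]
52 [487.4 293.1 218.9] [-0.002 -0.078  0.037]
46 [487.6 285.6 214.5] [-0.002 -0.075  0.044]
40 [487.8 278.5 209.5] [-0.002 -0.071  0.051]
34 [488.  271.9 203.8] [-0.002 -0.066  0.057]
28 [488.2 265.9 197.6] [-0.002 -0.061  0.062]
22 [488.3 260.4 190.9] [-0.001 -0.055  0.067]
16 [488.4 255.6 183.8] [-0.001 -0.048  0.071]
10 [488.5 251.6 176.4] [-0.001 -0.041  0.074]
4 [488.6 248.3 168.7] [-0.001 -0.033  0.077]
```

```bash
python3 -m crank '{"dp":[[-0.06,-0.282,0],[-0.06,-0.282,0],[-0.06,-0.282,0],[-0.06,-0.282,0],[-0.06,-0.282,0],[-0.06,-0.282,0],[-0.06,-0.282,0],[-0.06,-0.282,0],[0,0,0.25],[0,0,0.25],[0,0,0.25],[0,0,0],[0,0,0]],"turn":[[0,0,0],[0,0,0],[0,0,0],[0,0,0],[0,0,0],[0,0,0],[0,0,0],[0,0,0],[0,0,0],[0,0,0],[0,0,0],[0,0,0],[0,0,0]],"jaw":[-1,-1,-1,-1,-1,-1,-1,-1,-1,-1,-1,-1,-1]}'
python3 -m crank '{"dp":[[0,-0.055,0.013],[0,-0.055,0.014],[0,-0.08,0.03],[0,-0.039,0.018],[0,-0.039,0.019],[0,-0.037,0.022],[0,-0.038,0.022],[0,-0.035,0.025],[0,-0.036,0.026],[0,0,0]],"turn":[[0,0,0],[0,0,0],[0,0,0],[0,0,0],[0,0,0],[0,0,0],[0,0,0],[0,0,0],[0,0,0],[0,0,0]],"jaw":[-1,-1,-1,-1,-1,-1,-1,-1,-1,-1]}'
python3 - <<'E'
from bench import env
import cv2
e=env.snapshot("scene")["pixels"][:,:,::-1]
cv2.imwrite("pics/c5.png",cv2.resize(e[150:300,230:380],(600,600),interpolation=2))
E
```

```text
time_s: 9.6
ee_pos: [486.8, 318.8, 230.0]
eef_rot: [[-1.0, 0.001, 0.0], [0.001, 1.0, 0.0], [-0.0, 0.0, -1.0]]
wrist_force: [-0.1, -0.1, -0.0]
grip_width: 0.003
grasp_force: 0.0
time_s: 10.6
ee_pos: [486.7, 277.6, 209.9]
eef_rot: [[-1.0, 0.0, -0.0], [0.0, 1.0, -0.001], [0.0, -0.001, -1.0]]
wrist_force: [-0.2, 0.6, 0.6]
grip_width: -0.001
grasp_force: 0.2
```

View pics/c5.png

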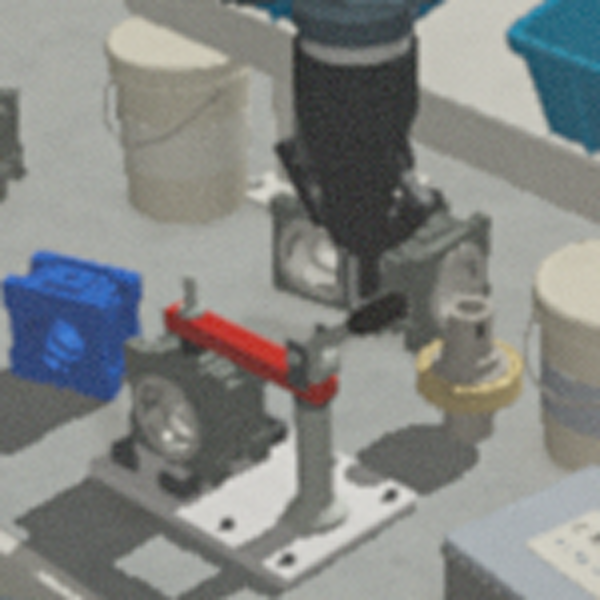

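The fingertip is behind the grip, the lever has come part-way down (tip at about (405,300)), and the housing is still seated. I'll continue along the arc.

```bash
python3 -m crank '{"dp":[[0,-0.033,0.028],[0,-0.033,0.029],[0,-0.03,0.031],[0,-0.031,0.031],[0,-0.027,0.033],[0,-0.028,0.034],[0,-0.024,0.035],[0,-0.024,0.036],[0,-0.02,0.037],[0,-0.021,0.037],[0,-0.016,0.035],[0,0,0],[0,0,0]],"turn":[[0,0,0],[0,0,0],[0,0,0],[0,0,0],[0,0,0],[0,0,0],[0,0,0],[0,0,0],[0,0,0],[0,0,0],[0,0,0],[0,0,0],[0,0,0]],"jaw":[-1,-1,-1,-1,-1,-1,-1,-1,-1,-1,-1,-1,-1]}'; for i in 1 2; do python3 -m crank '{"dp":[[0,0,0.02],[0,0,0.01],[0,0,0]],"turn":[[0,0,0],[0,0,0],[0,0,0]],"jaw":[-1,-1,-1]}' | grep -E "ee_pos|wrist"; done
```

```text
time_s: 11.95
ee_pos: [486.6, 249.1, 173.5]
eef_rot: [[-1.0, 0.0, -0.001], [0.0, 1.0, -0.001], [0.001, -0.001, -1.0]]
wrist_force: [-0.0, 0.5, -0.2]
grip_width: -0.001
grasp_force: 0.0
ee_pos: [486.9, 249.3, 170.8]
wrist_force: [-0.8, -0.2, 0.8]
ee_pos: [487.1, 249.3, 168.3]
wrist_force: [-1.0, -1.5, 4.2]
```

```bash
for i in 1 2 3; do python3 -m crank '{"dp":[[0,0,0.01],[0,0,0.01],[0,0,0]],"turn":[[0,0,0],[0,0,0],[0,0,0]],"jaw":[-1,-1,-1]}' | grep -E "ee_pos|wrist"; done
```

```text
ee_pos: [487.5, 249.2, 167.6]
wrist_force: [-2.6, -3.5, 10.4]
ee_pos: [488.8, 249.2, 167.1]
wrist_force: [-2.5, -5.6, 15.8]
ee_pos: [490.0, 249.3, 166.7]
wrist_force: [-2.3, -6.6, 19.9]
```

The force rose to 20 N with 0.4 mm of travel, so the lever is at its stop. I'll retreat upward and aside and verify.

```bash
python3 -m crank '{"dp":[[0,0,-0.15],[0,0,-0.3],[0,0,-0.3],[0,0,-0.3],[0,0,-0.3],[0.2,-0.3,0],[0.2,-0.3,0],[0.2,-0.3,0],[0.2,-0.3,0],[0,0,0],[0,0,0]],"turn":[[0,0,0],[0,0,0],[0,0,0],[0,0,0],[0,0,0],[0,0,0],[0,0,0],[0,0,0],[0,0,0],[0,0,0],[0,0,0]],"jaw":[-1,-1,-1,-1,-1,-1,-1,-1,-1,-1,-1]}'
python3 - <<'E'
from bench import env
import cv2
d=env.snapshot("top")["pixels"][:,:,::-1];e=env.snapshot("scene")["pixels"][:,:,::-1]
a=cv2.resize(d[190:290,235:335],(400,400),interpolation=2);b=cv2.resize(e[190:290,245:345],(400,400),interpolation=2)
cv2.imwrite("pics/c6.png",cv2.hconcat([a,b]))
E
```

```text
time_s: 14.55
ee_pos: [406.6, 129.4, 296.6]
eef_rot: [[-1.0, 0.001, 0.0], [0.001, 1.0, 0.001], [-0.0, 0.001, -1.0]]
wrist_force: [-0.3, 0.4, 0.1]
grip_width: 0.001
grasp_force: 0.0
```

View pics/c6.png

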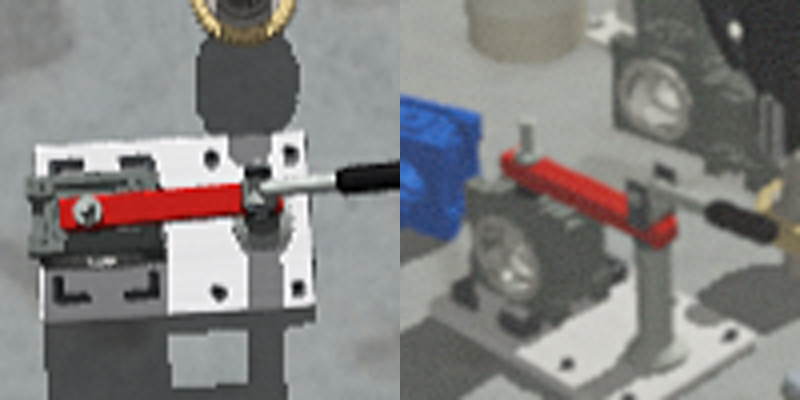

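The lever is nearly level and the strap has sunk, but it looks turned back slightly: the finger drifted +x under load. I'll measure this against the pre-lever crop.

```bash
python3 - <<'E'
import cv2,numpy as np
for n in("c4","c6"):
    im=cv2.imread(f"pics/{n}.png").astype(int)
    for o in(0,400):
        c=im[:,o:o+400];m=(c[:,:,2]>130)&(c[:,:,1]<60)&(c[:,:,0]<60)
        y,x=np.nonzero(m);vx,vy,a,b=cv2.fitLine(np.c_[x,y].astype(np.float32),cv2.DIST_HUBER,0,.01,.01).ravel()
        print(n,o,m.sum(),"angle",round(float(np.arctan(vy/vx)),4),"centre",x.mean().round(1),y.mean().round(1))
E
```

```text
c4 0 4472 angle -0.0476 centre 163.1 200.2
c4 400 1579 angle 0.4488 centre 179.0 179.9
c6 0 4234 angle -0.0885 centre 160.8 204.7
c6 400 1924 angle 0.4283 centre 189.1 192.1
```

The strap came back about 0.04 rad under the side load while the lever was being pressed. I'll mend it by nudging the strap back to its stop at the same contact point, where the earlier stop reading was TCP x≈464-465.

```bash
python3 -m crank '{"dp":[[-0.035,0.295,0],[-0.035,0.295,0],[-0.035,0.295,0],[-0.035,0.295,0],[-0.035,0.295,0],[-0.035,0.295,0],[-0.035,0.295,0],[-0.035,0.295,0],[-0.035,0.295,0],[0,0,0],[0,0,0.29],[0,0,0.29],[0,0,0.29],[0,0,0.29],[0,0,0.29],[0,0,0.29],[0,0,0.02],[0,0,0],[0,0,0]],"turn":[[0,0,0],[0,0,0],[0,0,0],[0,0,0],[0,0,0],[0,0,0],[0,0,0],[0,0,0],[0,0,0],[0,0,0],[0,0,0],[0,0,0],[0,0,0],[0,0,0],[0,0,0],[0,0,0],[0,0,0],[0,0,0],[0,0,0]],"jaw":[-1,-1,-1,-1,-1,-1,-1,-1,-1,-1,-1,-1,-1,-1,-1,-1,-1,-1,-1]}' | grep -E "ee_pos|wrist"; python3 -m crank '{"dp":[[-0.06,0,0],[-0.06,0,0],[-0.05,0,0],[-0.03,0,0],[0,0,0],[0,0,0]],"turn":[[0,0,0],[0,0,0],[0,0,0],[0,0,0],[0,0,0],[0,0,0]],"jaw":[-1,-1,-1,-1,-1,-1]}' | grep -E "ee_pos|wrist"
for i in 1 2; do python3 -m crank '{"dp":[[-0.01,0,0],[-0.01,0,0],[0,0,0],[0,0,0]],"turn":[[0,0,0],[0,0,0],[0,0,0],[0,0,0]],"jaw":[-1,-1,-1,-1]}' | grep -E "ee_pos|wrist"; done
```

```text
ee_pos: [439.3, 395.7, 122.6]
wrist_force: [-0.1, 0.0, -0.1]
ee_pos: [458.3, 394.9, 120.7]
wrist_force: [0.2, -0.7, 0.7]
ee_pos: [460.1, 394.9, 120.7]
wrist_force: [-0.0, -0.6, -0.1]
ee_pos: [461.3, 395.1, 120.5]
wrist_force: [-5.1, 0.9, 2.1]
```

```bash
for i in 1 2 3; do python3 -m crank '{"dp":[[-0.01,0,0],[-0.01,0,0],[0,0,0],[0,0,0]],"turn":[[0,0,0],[0,0,0],[0,0,0],[0,0,0]],"jaw":[-1,-1,-1,-1]}' | grep -E "ee_pos|wrist"; done
```

```text
ee_pos: [463.2, 395.4, 120.5]
wrist_force: [-4.6, 2.5, 0.7]
ee_pos: [463.8, 395.5, 120.4]
wrist_force: [-10.4, 1.0, 3.9]
ee_pos: [464.3, 395.5, 120.2]
wrist_force: [-15.6, 2.4, 6.6]
```

The strap slid about 2.5 mm at 5 N, then hit its stop at the same place as before (x≈464, 15 N). I'll retreat and verify.

```bash
python3 -m crank '{"dp":[[0.15,0,0],[0.15,0,0],[0,0,-0.3],[0,0,-0.3],[0,0,-0.3],[0,0,-0.3],[0,0,-0.3],[0,0.3,-0.3],[0,0.4,0],[0,0.4,0],[0,0.4,0],[0,0,0],[0,0,0]],"turn":[[0,0,0],[0,0,0],[0,0,0],[0,0,0],[0,0,0],[0,0,0],[0,0,0],[0,0,0],[0,0,0],[0,0,0],[0,0,0],[0,0,0],[0,0,0]],"jaw":[-1,-1,-1,-1,-1,-1,-1,-1,-1,-1,-1,-1,-1]}' | grep -E "time|wrist"
python3 - <<'E'
from bench import env
import cv2,numpy as np
from h import *
d=env.snapshot("top")["pixels"][:,:,::-1];e=env.snapshot("scene")["pixels"][:,:,::-1]
a=cv2.resize(d[190:290,250:350],(400,400),interpolation=2);b=cv2.resize(e[190:290,255:355],(400,400),interpolation=2)
cv2.imwrite("pics/c7.png",cv2.hconcat([a,b]))
c=cv2.resize(d[190:290,235:335],(400,400),interpolation=2).astype(int)
m=(c[:,:,2]>130)&(c[:,:,1]<60)&(c[:,:,0]<60);y,x=np.nonzero(m)
vx,vy,_,_=cv2.fitLine(np.c_[x,y].astype(np.float32),cv2.DIST_HUBER,0,.01,.01).ravel();print(np.arctan(vy/vx),x.mean(),y.mean())
v=np.load("v.npy")
for q in(.8,.9,1):
    l=1.07-q;X=arm(v,1.92,-100*np.cos(l),146+100*np.sin(l));print(q,((proj("top",X)-[250,190])*4).round(),((proj("scene",X)-[255,190])*4+[400,0]).round())
E
```

```text
time_s: 20.45
wrist_force: [-0.6, 0.1, 0.1]
-0.041640695 160.7973163841808 200.95315442561204
0.8 [352. 177.] [716. 206.]
0.9 [354. 180.] [719. 221.]
1 [355. 182.] [720. 235.]
```

View pics/c7.png

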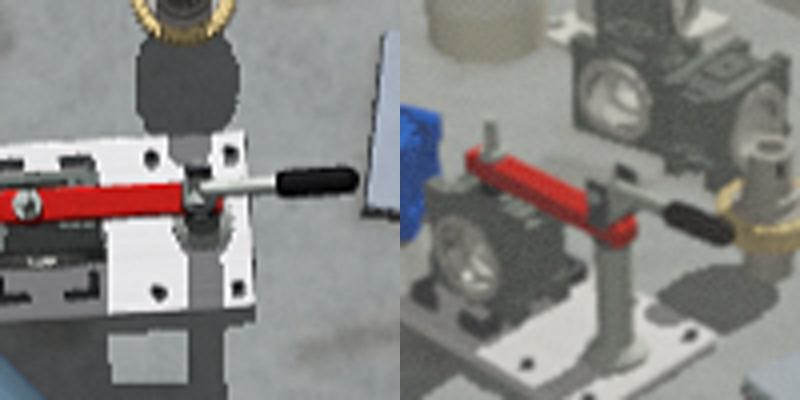

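The strap is back at its stop angle (-0.042, against -0.048 before the lever). The lever tip at (735,240) matches q≈1, the housing is seated, and the hand is clear. Handing in.

```bash
python3 -c "
from bench import env
print(env.finish_job())"
```

```text
the job is handed in; nothing more can be done
None
```

I handed the job in at about 20.5 s with the strap at its stop over the seated housing and the cam lever fully down; pressing the lever turned the strap back about 0.04 rad, so I pushed it to its stop again afterwards, with the lever already down.

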